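# Switch the line selector over to the blue line

### The job

The line selector on the bench is still set to the red line: its red key is latched down. Press the blue key fully down and let go, so that the blue key stays latched and the red key pops up; do not press the white key on the way.

Things in the scene. Friction and masses are not known exactly. Their poses are not given: they have to be found in the camera images.
- blue_key_top (a point): Centre of the flat top of the blue key, the one to press; it moves with the key. z points up, x across the row of keys, y along it. The cap is 34 mm (x) by 30 mm (y); its top is 24 mm above the case and 79 mm above the bench when up, about 13 mm above the case when latched. The keys stand in one row, 48 mm apart (18 mm gaps), in any order; nothing stands above them.
- blue_key (a joint): How far the blue key is pressed straight down, in m: 0 up (as it starts), about 0.0105 latched, 0.0125 at the bottom stop. Sprung: a peak of about 3 N within the first 3 mm, then easier; past 6 mm it draws itself down. Let go too early, it comes back up; press to the stop (6 to 10 N is ample) and let go: it stays latched.
- red_key (a joint): How far the red key is pressed down, in m, same cap and travel: it starts latched (about 0.0105) and springs up to 0 by itself when another key is pressed in. All three keys sit on top of the line selector, a dark steel case 150 mm by 200 mm (along the row) and 55 mm high with a bare aluminium top, fixed to the bench.
- white_key (a joint): How far the white key is pressed down, in m, same cap, travel and springs: it starts up at 0 and must not be pressed in.

How it is judged (in metres and radians):
At the end, for the whole second after the job is handed in: The blue key stays latched down (more than 8 mm in) and at rest by itself, the red key has popped up and the white key is up (each less than 3 mm in) (value of joint blue_key above 0.008 m and value of joint each of red_key, white_key below 0.003 m and velocity of joint blue_key between -0.01 and 0.01 m/s); the robot touches nothing.
It fails at once if the white key is pressed in more than 5 mm (value of joint white_key above 0.005 m).
It also fails if it takes over 29 s, if anything falls off the work surface, if the arm or the gripper's body presses on something with over 40 N, if the wrist force passes 120 N, or if a joint passes its speed limit or range.

### The arm

A 6-joint arm with a two-finger parallel gripper is mounted at the origin on the work surface. World frame = base frame: x ahead of the robot, y to its left, z up, the work surface at z = 0. Lengths are in mm, angles in rad, forces in N, time in s.
With the tool pointing down it reaches from about 375 to 825 mm from the base axis. Payload 5.5 kg.
Tool frame: the origin (TCP) lies midway between the tips of the shut fingers; the grasp point (between the pads) lies env.pinch_z behind it (env.pinch_z is the distance from the TCP to the grasp point, in mm); x points along the fingers, y is the direction in which the jaws open and shut, and the axes are right-handed (so a half turn about x gives the same grasp; the last joint's range is limited). The gripper opens to 85 mm and grips with 20 to 120 N. Pads are 22 mm wide; open, the fingers measure 114 mm over their backs; the gripper's body (76 mm by 85 mm) begins 54 mm behind the grasp point. The pads swing forward as they close: fully open they stand 13 mm farther back than shut.
Start: joints at [1.21, 0.314, -0.047, 1.21, 0, 1.571], TCP at [211.81, 561.366, 231.299] pointing down, gripper open.
Joint ranges: [-2.67, 2.67], [-0.69, 1.73], [-1.03, 1.25], [-2.08, 2.16], [-1.42, 1.45], [-3.14, 3.14]. Speed limits (rad/s): [2.39, 2.39, 3.01, 3.14, 3.14, 3.14].

### API

Orientations are given as [roll, pitch, yaw] about the fixed x, y, z axes, in that order (R = Rz(yaw) Ry(pitch) Rx(roll)).
In Python, from cell import env gives the robot as it stands. The module is installed in compiled form; this text tells all that it offers.
- The arm moves only by the shell command python3 -m creep 'ROWS' [FORCE]. ROWS is JSON, one flat list of numbers, 5 for each row, row after row: the shift along the tool's x, y, z in cm, then the turn about the tool's x in rad, then the closure in counts, from 0 (fully open) to 255 (shut). In form: [x, y, z, roll, jaw, x, y, z, roll, jaw, ...]. A call has 1 to 12 rows; each row is the pose to reach, as a shift and turn from the pose commanded when the call began, along the tool's axes at that moment; what a row does not reach only later rows make up. A row lasts 1/8 s, in which the tool goes at most 62.5 mm and 10.7 degrees, less where a joint would pass 70% of its speed; a pose out of reach is approached as far as the arm can. A call with a gripper value outside its range is refused whole. The fingers move at their own pace and stop on an object; FORCE is the grip in N (left out, the last holds). Time passes only in rows, so rows that repeat a pose let the fingers close. It gives the time, the measured TCP pose, the force and the opening at its end, in the units of the state.
- env.get_obs(): the state, without advancing time (a new reading comes with each control period).
- env.camera(name): name is "scene" or "side" or "wrist"; returns a dict with "frame" (420x560x3 uint8, blue, green, red), "intrinsics" (3x3 intrinsics, pixels), "extrinsics" (4x4, takes a point from camera to world coordinates). Camera axes: x right, y down, z forward; pixel columns grow to the right and rows downward; lengths in mm; the calibration is good to about 2 mm. The wrist camera is an equidistant fisheye: a pixel r from the principal point sees the ray r / f radians off the axis. A picture is of the moment at which its call begins. There is no depth.
- env.close_job(): hands the job in, once; it reports no verdict.
Trained networks look in the newest picture that a camera, given by its name, has taken for a name from the list of things; names that differ only in an ending like _2 or _b are one class to them, and where a whole thing is asked for, a point or a joint stands for the part that bears it (a point fixed in the world has none). Each returns a list of dicts, best first, with "p" (0 to 1); they miss things now and then, are a little off and sometimes report something else, mostly with a low value. They report only what shows in the picture. A call takes as long as a camera call.
- env.trace(target, camera): "mask" (420x560 bool, what is visible of it).
- env.pinpoint(target, camera): "at" ([x, y, z] in mm, in the coordinates of the camera as it stood for that picture, good to about 4 mm: a listed point, or the origin of a listed thing).
The state is a dict: "time_s": time; "qpos": joint angles; "joint_velocities": joint speeds; "joint_torque": joint torques, N m; "eef_pos": TCP position; "orientation": TCP orientation; "wrist_force": force on the tool from outside, world axes, zero at the start; "ft_torque": the same for the moment, N m; "gripper_width": opening from 0.0 (shut) to 1.0 (fully open).
Only numpy, scipy, OpenCV 4.12 (cv2) and the standard library are available. Lean on these libraries where they do the work, as an engineer would, in place of code of your own. Each camera call takes 0.05 s, during which the arm holds its last target.

## Working session

There is one attempt and no reset: what is moved stays moved. The work goes in short steps, Python scripts to look and compute and a shell command to move; the robot and the scene stay as the last step left them, time stands still between calls to the robot, and variables do not carry over. Pictures are saved under pics/ and viewed, and the job is handed in when it is done.

```bash
mkdir -p pics
cat > h.py <<'E'
import numpy as np,cv2
from cell import env
from scipy.spatial.transform import Rotation as R
def look(n,f):
    c=env.camera(n); cv2.imwrite('pics/'+f,c['frame']); return c
def pin(t,n,c):
    E=np.array(c['extrinsics'])
    for d in env.pinpoint(t,n)[:2]:
        p=E[:3,:3]@np.array(d['at'])+E[:3,3]; print(n,t,round(d['p'],2),p.round(1))
def st():
    o=env.get_obs()
    for k in ['time_s','eef_pos','orientation','wrist_force','gripper_width']: print(k,np.round(o[k],3))
    return o
E
python3 - <<'E'
from h import *
o=st(); print(R.from_euler('xyz',o['orientation']).as_matrix().round(3),env.pinch_z)
for n in ['scene','side','wrist']:
    c=look(n,n+'1.png')
    for t in ['blue_key_top','red_key','white_key']: pin(t,n,c)
    print(np.array(c['extrinsics']).round(2)[:3].tolist())
cv2.imwrite('pics/all1.png',cv2.resize(np.hstack([cv2.imread(f'pics/{n}1.png') for n in ['scene','side']]),(800,300)))
E
```

```text
time_s 0.0
eef_pos [211.612 560.818 230.435]
orientation [-1.575  1.569 -1.936]
wrist_force [-0.605 -0.394 -0.041]
gripper_width 0.999
[[-0.001  0.353  0.936]
 [-0.002  0.936 -0.353]
 [-1.    -0.002 -0.   ]] 18.700000000000003
scene blue_key_top 0.98 [597.4 -88.6  77.2]Traceback (most recent call last):
  File "<stdin>", line 5, in <module>
  File "h.py", line 8, in pin
    for d in env.pinpoint(t,n)[:2]:
             ~~~~~~~~~~~~^^^^^
ValueError: it knows: blue_key_top
```

Run:
```python
from h import *
for n in ['scene','side','wrist']:
    c=look(n,n+'1.png'); pin('blue_key_top',n,c)
    E=np.array(c['extrinsics']);K=np.array(c['intrinsics'])
    if n=='wrist': continue
    for t in ['blue_key','red_key','white_key']:
      try:
        for d in env.trace(t,n)[:1]:
          m=d['mask'];v,u=np.nonzero(m);u0,v0=u.mean(),v.mean()
          r=E[:3,:3]@np.linalg.inv(K)@[u0,v0,1]; s=(75-E[2,3])/r[2]
          print(n,t,round(d['p'],2),m.sum(),u0.round(1),v0.round(1),(E[:3,3]+s*r).round(1))
      except Exception as e: print(t,e)
cv2.imwrite('pics/all1.png',cv2.resize(np.hstack([cv2.imread(f'pics/{n}1.png') for n in ['scene','side']]),(800,300)))
```

```text
scene blue_key_top 0.62 [596.6 -88.1  77.5]
scene blue_key 0.94 444 206.8 181.3 [602.7 -83.1  75. ]
scene red_key 0.82 356 225.4 199.8 [603.7 -33.4  75. ]
scene white_key 0.87 512 243.8 216.2 [602.4  10.8  75. ]
side blue_key_top 0.86 [598.3 -93.1  76.3]
side blue_key 0.86 623 354.7 268.4 [593.4 -97.2  75. ]
side red_key 0.74 461 337.6 248.3 [591.7 -54.3  75. ]
side white_key 0.66 540 321.6 225.9 [594.   -3.3  75. ]
```

View pics/scene1.png

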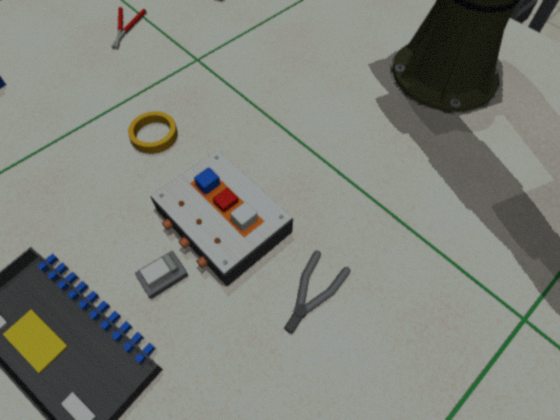

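View pics/side1.png

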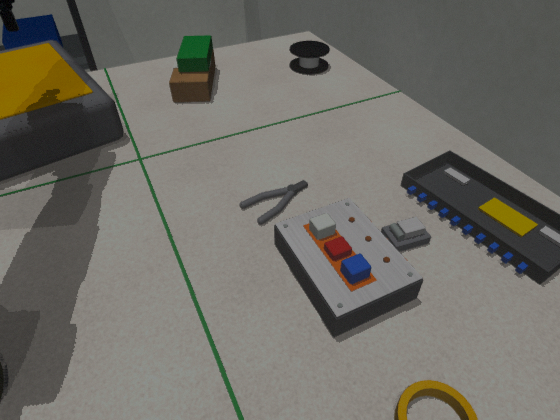

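Scene: blue key (207,181) at the outer end, red (225,200) in the middle, white (244,216). Side: blue (355,268), red (338,248), white (322,226). Both views put blue near (598, -90). Next I check the tall objects along the path.

Run:
```python
from h import *
c=env.camera('side');E=np.array(c['extrinsics']);K=np.array(c['intrinsics']);print(E[:3,3])
def pt(u,v,z):
    r=E[:3,:3]@np.linalg.inv(K)@[u,v,1]; s=(z-E[2,3])/r[2]; return (E[:3,3]+s*r).round(0)
print('tower base',pt(190,100,0),'case corner',pt(122,130,0),pt(0,190,0),'spool',pt(310,72,0))
for z in (0,60,100,150): print(z,pt(195,37,z),pt(55,42,z))
```

```text
[ 345.328229   -378.84120391  530.2884481 ]
tower base [557. 629.   0.] case corner [366. 557.   0.] [105. 437.   0.] spool [930. 635.   0.]
0 [ 706. 1069.    0.] [ 258. 1244.    0.]
60 [665. 905.  60.] [ 268. 1060.   60.]
100 [638. 796. 100.] [274. 938. 100.]
150 [604. 659. 150.] [283. 785. 150.]
```

View pics/wrist1.png

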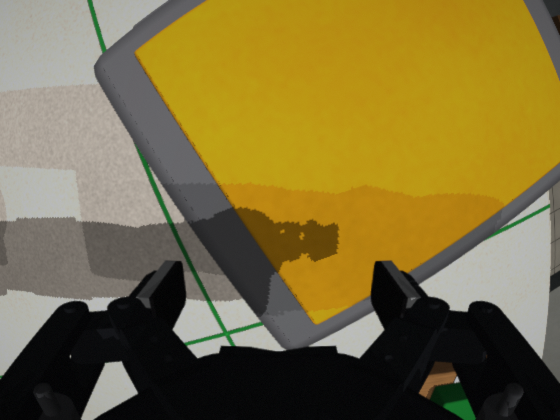

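The wrist view shows a yellow-topped box directly under the gripper, with a tower at the lower right (440,390). I'll lift first, then traverse with the fingers shut.

```bash
python3 -m creep '[-5,0,0,0,0, -5,-3,4,0,128, -5,-7,9,0,255, -5,-11,14,0,255, -5,-15,19,0,255, -5,-19,24,0,255, -5,-23,29,-0.1,255, -5,-27,34,-0.2,255, -5,-31,39,-0.3,255, -5,-35,44,-0.36,255, -5,-39,49,-0.36,255, -5,-43,54,-0.36,255]' 40
python3 - <<'E'
from h import *
o=st(); print(np.round(o['qpos'],2)); M=R.from_euler('xyz',o['orientation']).as_matrix(); print(M.round(3))
for n in ['scene','side','wrist']:
    c=look(n,n+'2.png'); pin('blue_key_top',n,c)
print(M.T@(np.array([598,-90,79])-o['eef_pos']))
E
```

```text
time_s: 2.25
eef_pos: [558.3, -20.4, 281.6]
orientation: [0.291, 1.57, 0.29]
wrist_force: [1.0, 2.0, 0.1]
gripper_width: -0.001
time_s 2.25
eef_pos [558.314 -20.401 281.572]
orientation [0.291 1.57  0.29 ]
wrist_force [0.998 1.988 0.107]
gripper_width -0.001
[-0.04  0.22 -0.06  1.29  0.   -0.04]
[[ 0.001  0.001  1.   ]
 [ 0.     1.    -0.001]
 [-1.     0.     0.001]]
scene blue_key_top 0.87 [596.5 -89.2  73.7]
side blue_key_top 0.73 [597.8 -92.9  75.9]
wrist blue_key_top 0.84 [603.5 -94.3  79.8]
[202.58704735 -69.60527749  39.59882557]
```

View pics/wrist2.png

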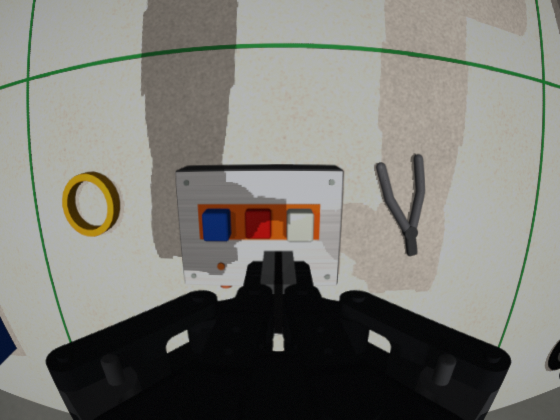

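The wrist view shows blue (216,225), red (258,223) and white (300,225), with the case square to the world axes. Blue averages (599,-92). I'll hover above it and look again.

```bash
python3 -m creep '[0,-3.5,2,0,255, 0,-7.1,4,0,255, 4,-7.1,4,0,255, 9,-7.1,4,0,255, 14,-7.1,4,0,255, 16,-7.1,4,0,255, 16,-7.1,4,0,255]'
python3 - <<'E'
from h import *
o=st()
for n in ['scene','side','wrist']:
    c=look(n,n+'3.png'); pin('blue_key_top',n,c)
    E=np.array(c['extrinsics']);K=np.array(c['intrinsics'])
    if n=='wrist': continue
    q=np.linalg.inv(E)@np.r_[o['eef_pos'],1];q=K@q[:3];print('tcp px',q[:2]/q[2])
a=cv2.imread('pics/scene3.png')[120:280,110:320];b=cv2.imread('pics/side3.png')[160:320,250:460]
cv2.imwrite('pics/z3.png',cv2.resize(np.hstack([a,b]),(800,305)))
E
```

```text
time_s: 3.42
eef_pos: [595.5, -87.5, 119.8]
orientation: [2.95, 1.567, 2.951]
wrist_force: [-0.1, 0.2, 0.8]
gripper_width: 0.003
time_s 3.425
eef_pos [595.529 -87.526 119.846]
orientation [2.95  1.567 2.951]
wrist_force [-0.138  0.188  0.777]
gripper_width 0.003
scene blue_key_top 0.74 [599.6 -88.1  80.1]
tcp px [204.63949015 160.74830939]
side blue_key_top 0.85 [598.5 -94.7  75.1]
tcp px [355.74538019 241.95471148]
wrist blue_key_top 0.67 [599.4 -95.6  77.6]
```

View pics/z3.png

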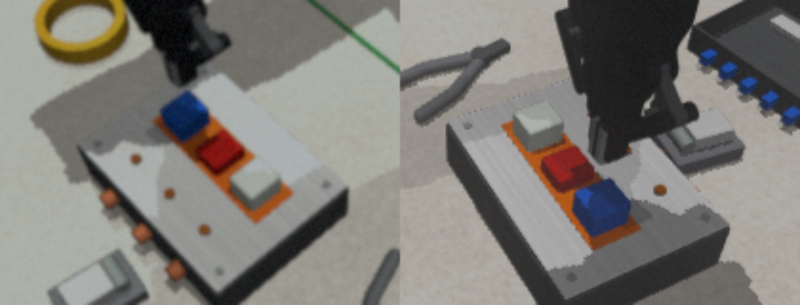

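View pics/wrist3.png

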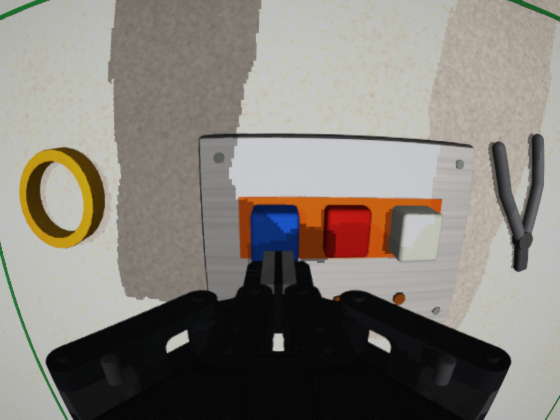

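The TCP is about 5 mm in y and 3 mm in x off the key's centre. I'll correct that and then lower in stages.

```bash
python3 -m creep '[0,-0.5,0.3,0,255, 2,-0.5,0.3,0,255, 3.5,-0.5,0.3,0,255, 3.5,-0.5,0.3,0,255]'; python3 -m creep '[0.4,0,0,0,255, 0.8,0,0,0,255, 1.2,0,0,0,255, 1.6,0,0,0,255, 1.6,0,0,0,255]'
python3 - <<'E'
from h import *
for n in ['scene','side']:look(n,n+'4.png')
a=cv2.imread('pics/scene4.png')[120:280,110:320];b=cv2.imread('pics/side4.png')[160:320,250:460]
cv2.imwrite('pics/z4.png',cv2.resize(np.hstack([a,b]),(800,305)))
E
```

```text
time_s: 4.22
eef_pos: [599.2, -94.5, 84.9]
orientation: [3.003, 1.568, 3.002]
wrist_force: [-1.0, -0.7, -0.4]
gripper_width: -0.005
time_s: 4.85
eef_pos: [600.0, -94.3, 69.8]
orientation: [2.9, 1.57, 2.899]
wrist_force: [0.7, 0.5, 0.2]
gripper_width: -0.004
```

View pics/z4.png

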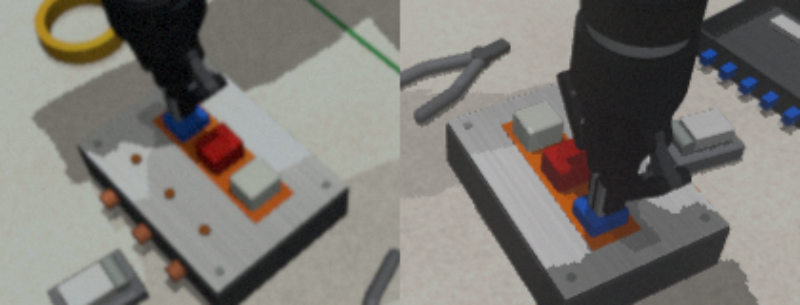

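Blue is down and red has popped up, but the force reads about 0. I'll press on until the bottom stop shows as force.

```bash
python3 -m creep '[0.2,0,0,0,255, 0.4,0,0,0,255, 0.4,0,0,0,255]'
```

```text
time_s: 5.32
eef_pos: [600.4, -94.4, 66.6]
orientation: [0.061, 1.571, 0.06]
wrist_force: [-0.6, 0.2, 3.9]
gripper_width: 0.003
```

```bash
python3 -m creep '[0.1,0,0,0,255, 0.15,0,0,0,255, 0.15,0,0,0,255]'
```

```text
time_s: 5.7
eef_pos: [600.5, -94.5, 66.3]
orientation: [-0.135, 1.57, -0.136]
wrist_force: [-4.8, 1.2, 12.9]
gripper_width: 0.005
```

The key is on its stop at 12.9 N, with z at about 66.3. I'll lift straight up.

```bash
python3 -m creep '[-0.5,0,0,0,255, -1.5,0,0,0,255, -4,0,0,0,255, -9,0,0,0,255, -14,0,0,0,255, -14,-1,-7,0,255, -14,-1,-9,0,255, -14,-1,-9,0,255, -14,-1,-9,0,255]'
python3 - <<'E'
from h import *
st()
for n in ['scene','side','wrist']:
    c=look(n,n+'5.png'); pin('blue_key_top',n,c)
a=cv2.imread('pics/scene5.png')[120:280,110:320];b=cv2.imread('pics/side5.png')[160:320,250:460]
cv2.imwrite('pics/z5.png',cv2.resize(np.hstack([a,b]),(800,305)))
E
```

```text
time_s: 6.82
eef_pos: [511.1, -104.5, 205.2]
orientation: [-0.134, 1.57, -0.135]
wrist_force: [0.7, -0.0, 0.6]
gripper_width: -0.004
time_s 6.825
eef_pos [ 511.141 -104.465  205.206]
orientation [-0.134  1.57  -0.135]
wrist_force [ 0.676 -0.011  0.595]
gripper_width -0.004
scene blue_key_top 0.58 [598.2 -91.7  66. ]
side blue_key_top 0.83 [597.4 -91.9  65. ]
```

View pics/z5.png

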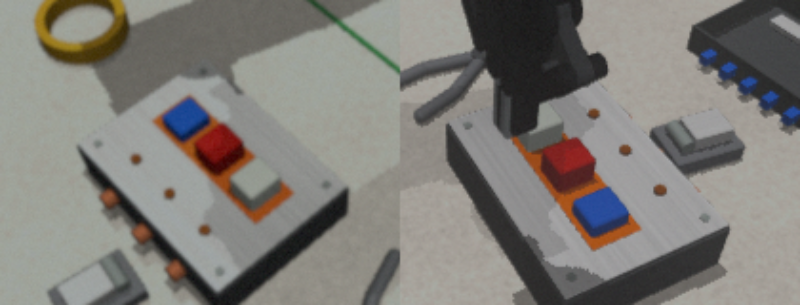

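Blue sits low: crop (186,118) in scene and (600,211) in side, with the top at z of about 65–66. Red stands tall at (219,147) and (568,164), white is up, and the arm is clear at z = 205.

```bash
python3 -c "
from cell import env
print(env.close_job())"
```

```text
the job is handed in; nothing more can be done
None
```

The blue key is latched down and the red key has popped up. I handed the job in at about 6.8 s; it reports no verdict.

I pressed the blue key with shut fingers until it met its bottom stop, reading 12.9 N at a tip height of 66.3 mm, then lifted straight off and backed away. That is a little above the 6 to 10 N you called ample, but far under the force limits.

- **Blue key:** with the arm clear, the scene and side cameras put its top at z ≈ 65–66 mm, against about 77 mm before the press. The latched height should be about 68 mm, so they agree within the 4 mm accuracy.
- **Red and white keys:** both stand up in the last pictures. I judged this by eye, with no measured height; in the side view the gripper partly hides the white key, but the scene view shows it clear.
- **Arm:** clear of everything at z = 205 mm, with the wrist force near zero.
- **Disagreements:** the wrist camera did not find the blue key in the last picture. During the approach the cameras differed by up to 7 mm in y on its position, so I aimed at about the average. The tip touched down about 2 mm past that aim in y, still on the cap.

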